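# Set the egg-decorating place: tray to the stop, egg cup onto the printed ring

### The arm

A 6-joint arm with a two-finger parallel gripper is mounted at the origin on the work surface. World frame = base frame: x ahead of the robot, y to its left, z up, the work surface at z = 0. Lengths are in m, angles in rad, forces in N, time in s.
With the tool pointing down it reaches from about 0.35 to 0.975 m from the base axis. Payload 4.9 kg.
Tool frame: the origin (TCP) lies at the very end of the fingers, on their centre line; the grasp point (between the pads) lies 19 mm behind it; z points along the fingers, y is the line along which they close (so a half turn about z gives the same grasp; the last joint's range is limited). The gripper opens to 85 mm and grips with 20 to 120 N. Pads are 22 mm wide; open, the fingers measure 114 mm over their backs; the gripper's body (76 mm by 85 mm) begins 54 mm behind the grasp point. The pads swing forward as they close: fully open they stand 13 mm farther back than shut.
Start: joints at [1.05, 0.053, 1.613, -0, 1.476, -0.119], TCP at [0.244, 0.575, 0.231] pointing down, gripper open.
Joint ranges: [-3.01, 3.01], [-1.01, 2.22], [0.06, 2.58], [-1.02, 4.17], [0.09, 2.62], [-3.14, 3.14]. Speed limits (rad/s): [2.57, 2.57, 3.14, 3.14, 3.14, 3.14].

### API

Orientations are given as a unit quaternion [w, x, y, z].
In Python, from plant import monitor, vision, manip gives the robot as it stands. The module is installed in compiled form; this text tells all that it offers.
- The arm moves only by the tool arm_command, never from a script. Its argument "rows" is a list of rows, each a list of 3 entries, a list of its own where there are three numbers: the finger opening in mm, from 0 to 85.4, then the shift along the world's x, y, z in units of 30 cm (1.0 is 30 cm), then the turn, a rotation vector about the world's x, y, z in units of pi/2 rad (1.0 is pi/2 rad). In form: [[claw, [x, y, z], [wx, wy, wz]], ...]. A call has 1 to 12 rows; each row is the pose to reach, as a shift and turn from the pose commanded when the call began; what a row does not reach only later rows make up. A row lasts 1/12 s, in which the tool goes at most 41.7 mm and 7.16 degrees, less where a joint would pass 70% of its speed; a pose out of reach is approached as far as the arm can. A call with a number of a shift or a turn outside -1 to 1 is refused whole. A call with a gripper value outside its range is refused whole. The fingers move at their own pace and stop on an object; the grip force is fixed at half the most. Time passes only in rows, so rows that repeat a pose let the fingers close. It gives the time, the measured TCP pose, the force, the opening and the grip force at its end, in the units of the state.
- monitor.state(): the state, without advancing time (a new reading comes with each control period).
- vision.grab_frame(name): name is "scene" or "top"; returns a dict with "color" (384x512x3 uint8, red, green, blue), "z_map" (384x512 float32, m along the optical axis (not along the pixel's ray), 0 where there is no reading), "mtx" (3x3 intrinsics, pixels), "k1" (the pictures are not rectified: a ray, as slopes to the right and down, at radius r is drawn at 1 + k1 r^2 times it, then the intrinsics apply), "R" (3x3) and "t" (3): a world point X has camera coordinates R X + t. Camera axes: x right, y down, z forward; pixel columns grow to the right and rows downward; lengths in m; the calibration is good to about 2 mm. A picture is of the moment at which its call begins.
- manip.job_done(): hands the job in; it is judged then, once.
The state is a dict: "time": time; "joint_pos": joint angles; "joint_vel": joint speeds; "joint_efforts": joint torques, N m; "tool_pos": TCP position; "tool_rot": TCP orientation; "contact_force": force on the tool from outside, world axes, zero at the start; "ft_torque": the same for the moment, N m; "gripper_width": opening from 0.0 (shut) to 1.0 (fully open); "grasp_force": force on a finger pad.
Only numpy, scipy, OpenCV 4.12 (cv2) and the standard library are available. Lean on these libraries where they do the work, as an engineer would, in place of code of your own. Each camera call takes 0.05 s, during which the arm holds its last target. There are 200 camera calls.

### The job

Get this egg-decorating place ready by pushing things along the table with the fingertips, in either order and without picking anything up: push the open egg tray until its whole long side lies flush against the wooden stop strip, and push the egg cup that holds an egg onto the large printed ring so that its foot stands wholly inside the ring. Do not touch the egg in the cup, keep it standing there, and leave everything else on the table where it is.

Things in the scene. Friction and masses are not known exactly. Their poses are not given: they have to be found in the camera images.
- egg_cup: The egg cup that has a brown egg standing in it (the other cup is empty): a low, straight-sided round holder of light turned wood, 60 mm in diameter, 27 mm high, about 140 g, standing loose on the table; it slides under a side push of about 1 to 2 N and its outer wall is the place to push. Origin: centre of its underside.
- egg: The brown hen's egg standing upright, loose, in that cup: 44 mm in diameter, 56 mm tall, its top about 67 mm above the table; about 60 g. It is narrower than the cup, so fingers on the cup's wall do not meet it. Origin: its lowest point, about 11 mm above the cup's underside.
- ring (a point): Centre of the large printed ring in the middle of the white pattern sheet (sheet 297 x 210 mm, flat on the table, fixed, no height to speak of). The ring's thin dark line is 80 mm in inner diameter; the many other printed circles are only 28 mm. Height 0 = table top. Its x axis runs along the sheet's long side.
- carton: Open grey pulp egg tray of 2 x 3 pockets with four eggs fixed in it: 150 mm along its own x, 104 mm along its own y, flat upright outer sides, rim 42 mm high, egg tops 62 mm high, about 320 g, standing loose on the table; it slides under a push of about 1 to 3 N. Its own +y long side is the one that faces the wooden strip. Origin: centre of its underside.
- carton_near_corner (a point): Bottom corner of the tray's strip-facing long side at the end nearer the robot: 75 mm in -x and 52 mm in +y from the tray's origin, in its own axes.
- carton_far_corner (a point): Bottom corner of the tray's strip-facing long side at the end farther from the robot: 75 mm in +x and 52 mm in +y from the tray's origin, in its own axes.
- strip_face (a point): Middle of the foot, at table height, of the side of the wooden stop strip that faces the tray. The strip is a straight bar of light wood fixed to the table, 260 mm long, 20 mm wide, 30 mm high, to the robot's left of the tray. This point's x axis runs along the strip (the face spans -130 to +130 mm), its y axis points into the strip, away from the tray; the tray is on its -y side.
- empty_cup: Bystander: an egg cup identical to the task's one but EMPTY: light turned wood, 60 mm across, 27 mm high. Origin: centre of its underside.
- wax_tin: Bystander: flat round aluminium tin, 66 mm across, 24 mm high. Origin: centre of its underside. It and the empty cup may stand in each other's place.
- stylus: Bystander: wooden wax stylus with a small brass head, lying flat, 141 mm long, 8 mm thick. Origin: on its underside 5 mm from mid-length, its own x along it towards the head.
- dye_jar: Bystander: lidded amber glass jar, 60 mm across, 85 mm high. Origin: centre of its underside.
- mug: Bystander: white mug, 80 mm across, 90 mm high, handle on its own +y side. Origin: centre of its underside.
- tealight: Bystander: low glass tea-light, 68 mm across, 40 mm high. Origin: centre of its underside.
Not all that is in view belongs to the job. What is shaped like the carton but pink is not meant. What is shaped like the egg_cup but blue is not meant.

How it is judged:
By the outcome, as a careful person would: the job done as asked, in the order asked, and still so for the second after the job is handed in, with the robot touching nothing.
It also fails if it takes over 54 s, if anything falls off the work surface, if the arm or the gripper's body presses on something with over 40 N, if the wrist force passes 120 N, or if a joint passes its speed limit or range.

## Working session

There is one attempt and no reset: what is moved stays moved. The work goes in short steps, Python scripts to look and compute and a tool call to move; the robot and the scene stay as the last step left them, time stands still between calls to the robot, and variables do not carry over. Pictures are saved under pics/ and viewed, at most 10 in all, crops included, and the job is handed in when it is done.

Besides the shell and the picture viewer there is one more tool, called after ">>>" in YAML: its name, and indented under it one key for each argument. arm_command: Moves the arm, as the interface text tells. Shifts and turns lie within -1 to 1; 1 stands for 30 cm of shift or pi/2 rad of turn. Its arguments: {"type":"object","properties":{"rows":{"type":"array"}},"required":["rows"]}

```bash
mkdir -p pics
cat > h.py <<'E'
import numpy as np, cv2
from plant import monitor, vision, manip
def ray(f,uv):
    K=f["mtx"];uv=np.atleast_2d(np.asarray(uv,float))
    d=np.c_[(uv[:,0]-K[0,2])/K[0,0],(uv[:,1]-K[1,2])/K[1,1]]
    s=d.copy()
    for _ in range(20): s=d/(1+f["k1"]*(s**2).sum(1,keepdims=True))
    return s
def plane(f,uv,z):
    s=ray(f,uv);R=np.array(f["R"]);t=np.array(f["t"])
    D=np.c_[s,np.ones(len(s))]@R; C=-R.T@t
    k=(z-C[2])/D[:,2]
    return C+k[:,None]*D
def cloud(f):
    h,w=f["z_map"].shape
    u,v=np.meshgrid(np.arange(w),np.arange(h))
    s=ray(f,np.c_[u.ravel(),v.ravel()]);z=f["z_map"].ravel()[:,None]
    P=(np.c_[s,np.ones(len(s))]*z-np.array(f["t"]))@np.array(f["R"])
    P[z[:,0]==0]=np.nan
    return P.reshape(h,w,3)
E
python3 - <<'E'
from h import *
import pickle
for n in("scene","top"):
    f=vision.grab_frame(n);pickle.dump(f,open(n+".pkl","wb"))
    cv2.imwrite(f"pics/{n}0.png",cv2.resize(f["color"][:,:,::-1],(800,600)))
    R=np.array(f["R"]);print(n,-R.T@f["t"],R[2],f["k1"],f["mtx"][0])
print(monitor.state())
E
```

```text
scene [1.11148355 0.89442378 0.95727992] [-0.42693871 -0.62193887 -0.65644145] -0.07663739697929046 [363.54827856   0.         258.33223272]
top [0.29381432 0.03953311 1.32195478] [ 0.17992779 -0.00427949 -0.98367051] 0.005163402883902941 [418.71461727   0.         251.71610357]
{'time': 0.1, 'joint_pos': array([ 1.05001483e+00,  5.32980160e-02,  1.61418074e+00,  1.48626431e-05,
        1.47601190e+00, -1.19038251e-01]), 'joint_vel': array([ 0.00199765, -0.00025298, -0.00107437,  0.00173655, -0.00080347,
        0.0001496 ]), 'joint_efforts': array([ 2.21476403e-04, -3.94910109e+01, -3.71362638e+01, -9.41567669e-05,
        3.94547664e-03,  2.56882379e-05]), 'tool_pos': array([0.24411845, 0.57472666, 0.23016715]), 'tool_rot': array([-3.05464939e-04,  1.99524111e-01,  9.79892458e-01, -8.98526446e-04]), 'contact_force': array([ 0.32915935, -0.2551985 ,  0.64610422]), 'ft_torque': array([-1.58336432e-02,  5.78893340e-06,  2.08092050e-02]), 'grasp_force': 0.0, 'gripper_width': 0.9978158290029167}
```

View pics/scene0.png

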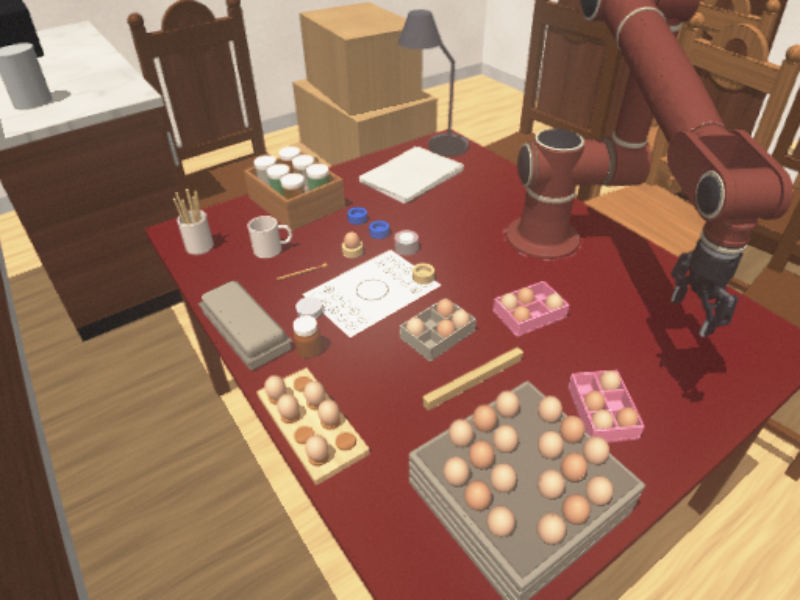

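View pics/top0.png

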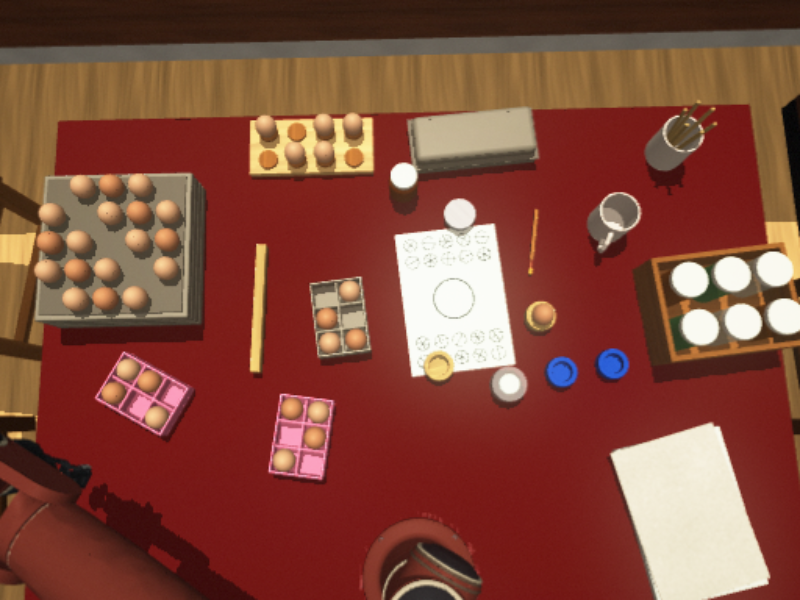

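The scene picture shows the grey tray at (437,328), strip at (475,378), ring at (372,289) and the cup with the egg at (352,244). The top picture shows the same things at (340,318), (259,308), (453,298) and (541,317).

- **Cups:** wooden with a brown egg (541,317), empty wooden (438,366), blue (562,372) and (613,364). The one at (541,317) fits, being the only cup holding an egg.
- **Trays:** grey 2x3 (340,318), pink (301,437) and (145,393), big grey stack (120,250). The one at (340,318) fits, being grey, 2x3, with four eggs and next to the strip.

```bash
cat > m.py <<'E'
from h import *
def show(name,rect,P):
    print(name,np.round(P,4).tolist())
def measure(f,verbose=True):
    P=cloud(f);out={}
    g=cv2.cvtColor(f["color"],cv2.COLOR_RGB2HSV)
    def reg(x0,x1,y0,y1,z0,z1):
        return (P[...,0]>x0)&(P[...,0]<x1)&(P[...,1]>y0)&(P[...,1]<y1)&(P[...,2]>z0)&(P[...,2]<z1)
    return P,g,reg
E
python3 - <<'E'
from m import *
import pickle
ft=pickle.load(open("top.pkl","rb"));fs=pickle.load(open("scene.pkl","rb"))
c=ft["color"][150:250,160:370,::-1]
cv2.imwrite("pics/crop.png",cv2.resize(c,None,fx=3.8,fy=3.8,interpolation=cv2.INTER_CUBIC))
for n,uv in dict(cup=(541,317),tray=(340,318),strip=(259,308),ring=(453,298),empty=(438,366),tea=(510,385),tin=(460,215),sty1=(536,212),sty2=(530,272),jar=(404,180),sheetTL=(396,235),sheetBR=(513,368)).items():
    print(n,np.round(plane(ft,np.array(uv)/1.5625,0.0 if n in("ring","sheetTL","sheetBR") else .03)[0],3))
for n,f in(("top",ft),("scene",fs)):
    P,g,reg=measure(f)
    tb=reg(.3,.7,-.3,.3,-.02,.015);print(n,"table z",np.nanmedian(P[tb][:,2]))
E
```

```text
cup [ 0.49 -0.26  0.03]
tray [0.498 0.141 0.03 ]
strip [0.523 0.303 0.03 ]
ring [ 0.539 -0.089  0.   ]
empty [ 0.398 -0.051  0.03 ]
tea [ 0.357 -0.19   0.03 ]
tin [ 0.706 -0.108  0.03 ]
sty1 [ 0.708 -0.264  0.03 ]
sty2 [ 0.582 -0.244  0.03 ]
jar [0.785 0.005 0.03 ]
sheetTL [0.676 0.024 0.   ]
sheetBR [ 0.392 -0.204  0.   ]
top table z 0.0009657036184202582
scene table z -0.0007060182971730228
```

View pics/crop.png

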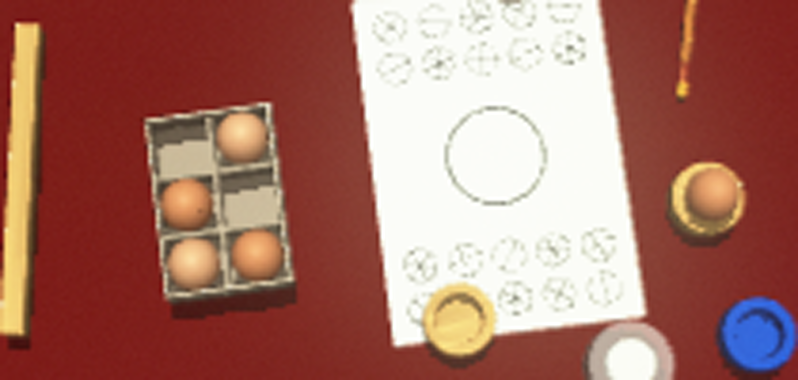

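The crop confirms both targets: the grey tray with four eggs at (220,200) and the wooden cup holding a brown egg at (708,198). The wooden cup at (460,320) is empty.

```bash
cat > loc.py <<'E'
from m import *
def big(m,seed=None):
    n,l,s,c=cv2.connectedComponentsWithStats(m.astype(np.uint8),connectivity=8)
    i=1+np.argmax(s[1:,4]);return l==i
def rect(P,m):
    Q=P[m][:,:2].astype(np.float32)
    (c,s,a)=cv2.minAreaRect(Q*1000)
    if s[0]<s[1]: s=s[::-1];a-=90
    return np.round(c,1),np.round(s,1),round((a+90)%180-90,2)
def hullfit(f,m,z,diam=None):
    """outline pixels of mask on plane z -> minAreaRect"""
    v,u=np.nonzero(m);Q=plane(f,np.c_[u,v],z)[:,:2].astype(np.float32)
    return Q
def report(f,name,tray=(.4,.6,.05,.28),strip=True,cup=(.44,.56,-.31,-.05)):
    P,g,reg=measure(f)
    m=big(reg(*tray,.033,.048));print(name,"tray",rect(P,m))
    if strip:
        m=big(reg(.35,.7,.27,.34,.022,.036));print(name,"strip",rect(P,m))
    m=big(reg(*cup,.019,.033)); 
    (c,r)=cv2.minEnclosingCircle(P[m][:,:2].astype(np.float32)*1000);print(name,"cup",np.round(c,1),round(r,1))
    m=big(reg(*cup,.045,.08))
    q=P[m];(c,r)=cv2.minEnclosingCircle(q[:,:2].astype(np.float32)*1000);print(name,"egg",np.round(c,1),round(r,1),q[:,2].max().round(4))
def ring(f,name,guess=(.539,-.089)):
    P,g,reg=measure(f);h,w=g.shape[:2]
    u,v=np.meshgrid(np.arange(w),np.arange(h));Q=plane(f,np.c_[u.ravel(),v.ravel()],0).reshape(h,w,3)
    d=np.hypot(Q[...,0]-guess[0],Q[...,1]-guess[1])
    m=(d>.03)&(d<.05)&(g[...,2]<200)&(g[...,1]<90)
    w=255.-g[...,2][m];q=Q[m][:,:2]
    A=np.c_[2*q,np.ones(len(q))]*w[:,None];s=np.linalg.lstsq(A,(q**2).sum(1)*w,rcond=None)[0]
    print(name,"ring",np.round(s[:2]*1000,1),"r",round(1000*np.sqrt(s[2]+s[0]**2+s[1]**2),1),m.sum())
E
python3 - <<'E'
from loc import *
import pickle
for n in("top","scene"):
    f=pickle.load(open(n+".pkl","rb"));report(f,n);ring(f,n)
E
```

```text
top tray (array([501.4, 142.8]), array([150.8, 103.9]), 6.59)
top strip (array([527.4, 306.8]), array([258.7,  21.4]), -2.3)
top cup [ 494.4 -259.8] 30.4
top egg [ 494.4 -258.5] 21.9 0.0725
top ring [539.2 -89.3] r 41.1 43
scene tray (array([499.6, 144.2]), array([153.1, 107.8]), 7.78)
scene strip (array([526.5, 307.4]), array([260.6,  24.7]), -2.33)
scene cup [ 498.3 -257. ] 30.7
scene egg [ 497.8 -254.8] 20.7 0.0673
scene ring [536.2 -90.1] r 41.0 5
```

>>> arm_command:
  rows:
    - [85,[0.43,-0.87,0],[0,0,-0.77]]
    - [85,[0.43,-0.87,0],[0,0,-0.77]]
    - [85,[0.43,-0.87,0],[0,0,-0.77]]
    - [85,[0.43,-0.87,0],[0,0,-0.77]]
    - [85,[0.43,-0.87,0],[0,0,-0.77]]
    - [85,[0.43,-0.87,0],[0,0,-0.77]]
    - [85,[0.43,-0.87,0],[0,0,-0.77]]
    - [85,[0.43,-0.87,0],[0,0,-0.77]]
    - [85,[0.43,-0.87,0],[0,0,-0.77]]
    - [85,[0.43,-0.87,0],[0,0,-0.77]]
    - [85,[0.43,-0.87,0],[0,0,-0.77]]

```text
time: 1.02
tool_pos: [0.3734, 0.3136, 0.2308]
tool_rot: [-0.0, 0.722, 0.692, -0.0]
contact_force: [0.9, 0.1, 0.3]
gripper_width: 0.995
grasp_force: 0.0
```

>>> arm_command:
  rows:
    - [85,[0.433,-0.89,0],[0,0,0]]
    - [85,[0.433,-0.89,0],[0,0,0]]
    - [85,[0.433,-0.89,0],[0,0,0]]
    - [85,[0.433,-0.89,0],[0,0,0]]
    - [85,[0.433,-0.89,0],[0,0,0]]
    - [85,[0.433,-0.89,0],[0,0,0]]
    - [85,[0.433,-0.89,0],[0,0,0]]
    - [85,[0.433,-0.89,0],[0,0,0]]
    - [85,[0.433,-0.89,0],[0,0,0]]
    - [85,[0.433,-0.89,0],[0,0,0]]

```text
time: 1.85
tool_pos: [0.503, 0.0476, 0.2308]
tool_rot: [-0.001, 0.721, 0.693, -0.0]
contact_force: [0.2, 0.8, -0.5]
gripper_width: 0.996
grasp_force: 0.0
```

>>> arm_command:
  rows:
    - [85,[0,0,-0.12],[0,0,0]]
    - [85,[0,0,-0.24],[0,0,0]]
    - [85,[0,0,-0.36],[0,0,0]]
    - [85,[0,0,-0.48],[0,0,0]]
    - [85,[0,0,-0.6],[0,0,0]]
    - [85,[0,0,-0.66],[0,0,0]]
    - [85,[0,0,-0.7],[0,0,0]]
    - [85,[0,0,-0.73],[0,0,0]]
    - [85,[0,0,-0.745],[0,0,0]]
    - [85,[0,0,-0.745],[0,0,0]]

```text
time: 2.68
tool_pos: [0.5035, 0.0479, 0.008]
tool_rot: [0.0, 0.721, 0.693, 0.0]
contact_force: [-0.7, 0.3, 0.1]
gripper_width: 0.996
grasp_force: 0.0
```

Run:
```python
from loc import *
f=vision.grab_frame("scene")
cv2.imwrite("pics/s1.png",cv2.resize(f["color"][150:260,180:330,::-1],None,fx=5,fy=5,interpolation=cv2.INTER_CUBIC))
```

```text
(no output)
```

View pics/s1.png

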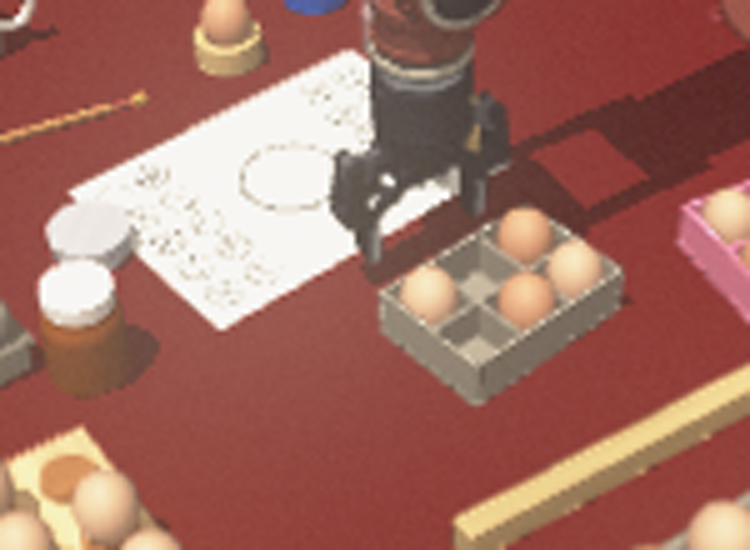

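The gripper stands open behind the tray at (400,200) of the crop, with the fingertips clear of the tray.

>>> arm_command:
  rows:
    - [85,[0.001,0.02,0],[0,0,0]]
    - [85,[0.002,0.04,0],[0,0,0]]
    - [85,[0.003,0.06,0],[0,0,0]]
    - [85,[0.003,0.08,0],[0,0,0]]
    - [85,[0.004,0.1,0],[0,0,0]]
    - [85,[0.005,0.12,0],[0,0,0]]
    - [85,[0.006,0.14,0],[0,0,0]]
    - [85,[0.006,0.16,0],[0,0,0]]
    - [85,[0.007,0.18,0],[0,0,0]]
    - [85,[0.008,0.2,0],[0,0,0]]
    - [85,[0.009,0.22,0],[0,0,0]]
    - [85,[0.01,0.24,0],[0,0,0]]

```text
time: 3.73
tool_pos: [0.5065, 0.1198, 0.0078]
tool_rot: [0.0, 0.721, 0.693, 0.0]
contact_force: [0.2, -2.2, 1.3]
gripper_width: 1.0
grasp_force: 1.6
```

Run:
```python
from loc import *
for n in("top","scene"):
    f=vision.grab_frame(n);P,g,reg=measure(f)
    m=reg(.4,.62,.05,.285,.033,.048)
    m=big(m);print(n,rect(P,m))
```

```text
top (array([511.2, 230. ]), array([148.2,  25.3]), 3.84)
scene (array([508.3, 176.1]), array([152.8, 125.8]), -2.37)
```

>>> arm_command:
  rows:
    - [85,[0.001,0.015,0],[0,0,0]]
    - [85,[0.001,0.03,0],[0,0,0]]
    - [85,[0.002,0.045,0],[0,0,0]]
    - [85,[0.002,0.06,0],[0,0,0]]
    - [85,[0.003,0.075,0],[0,0,0]]
    - [85,[0.004,0.09,0],[0,0,0]]
    - [85,[0.004,0.105,0],[0,0,0]]
    - [85,[0.005,0.12,0],[0,0,0]]
    - [85,[0.005,0.135,0],[0,0,0]]
    - [85,[0.006,0.15,0],[0,0,0]]
    - [85,[0.007,0.165,0],[0,0,0]]
    - [85,[0.007,0.18,0],[0,0,0]]

```text
time: 4.83
tool_pos: [0.5083, 0.1737, 0.0077]
tool_rot: [-0.0, 0.721, 0.693, -0.0]
contact_force: [0.5, -1.4, -1.3]
gripper_width: 0.994
grasp_force: 0.8
```

>>> arm_command:
  rows:
    - [85,[0,0.005,0],[0,0,0]]
    - [85,[0,0.01,0],[0,0,0]]
    - [85,[0.001,0.015,0],[0,0,0]]
    - [85,[0.001,0.015,0],[0,0,0]]

```text
time: 5.17
tool_pos: [0.5087, 0.178, 0.0078]
tool_rot: [-0.0, 0.721, 0.693, 0.0]
contact_force: [-0.7, -0.6, -0.1]
gripper_width: 0.997
grasp_force: 0.2
```

>>> arm_command:
  rows:
    - [85,[0,0.004,0],[0,0,0]]
    - [85,[0,0.008,0],[0,0,0]]
    - [85,[0,0.012,0],[0,0,0]]
    - [85,[0,0.012,0],[0,0,0]]

```text
time: 5.5
tool_pos: [0.5088, 0.1815, 0.0079]
tool_rot: [0.0, 0.721, 0.693, 0.0]
contact_force: [-0.0, -1.0, -0.2]
gripper_width: 0.995
grasp_force: 0.6
```

>>> arm_command:
  rows:
    - [85,[0,0.004,0],[0,0,0]]
    - [85,[0,0.007,0],[0,0,0]]
    - [85,[0,0.007,0],[0,0,0]]

```text
time: 5.75
tool_pos: [0.509, 0.1826, 0.0079]
tool_rot: [0.001, 0.721, 0.693, -0.001]
contact_force: [0.7, -6.0, -0.6]
gripper_width: 0.994
grasp_force: 2.8
```

>>> arm_command:
  rows:
    - [85,[0,0.003,0],[0,0,0]]
    - [85,[0,0.005,0],[0,0,0]]
    - [85,[0,0.005,0],[0,0,0]]
    - [85,[0,0.005,0],[0,0,0]]

```text
time: 6.08
tool_pos: [0.509, 0.1825, 0.0079]
tool_rot: [0.002, 0.721, 0.693, -0.002]
contact_force: [-1.1, -12.6, 2.2]
gripper_width: 0.995
grasp_force: 5.8
```

Run:
```python
from loc import *
for n in("top","scene"):
    f=vision.grab_frame(n);P,g,reg=measure(f)
    for z0,z1 in((.034,.048),):
        m=reg(.4,.62,.15,.33,z0,z1);Q=P[m][:,:2]*1000
        # upper y edge per x-bin
        b=[(round(x),round(Q[abs(Q[:,0]-x)<5][:,1].max(),1)) for x in range(440,581,20)];print(n,b)
    m=reg(.4,.62,.27,.33,.022,.033);Q=P[m][:,:2]*1000
    print(n,"strip min",[(x,round(np.percentile(Q[abs(Q[:,0]-x)<5][:,1],3),1)) for x in range(440,581,20) if (abs(Q[:,0]-x)<5).any()])
    if n=="top": cv2.imwrite("pics/t2.png",cv2.resize(f["color"][140:260,130:290,::-1],None,fx=5,fy=5,interpolation=cv2.INTER_CUBIC))
```

```text
Traceback (most recent call last):
ValueError: zero-size array to reduction operation maximum which has no identity
```

>>> arm_command:
  rows:
    - [85,[0,-0.02,0],[0,0,0]]
    - [85,[-0.002,-0.06,0],[0,0,0]]
    - [85,[-0.006,-0.16,0],[0,0,0]]
    - [85,[-0.006,-0.16,0.12],[0,0,0]]
    - [85,[-0.006,-0.16,0.24],[0,0,0]]
    - [40,[-0.006,-0.27,0.36],[0,0,0]]
    - [40,[-0.006,-0.39,0.48],[0,0,0]]
    - [40,[-0.006,-0.5,0.48],[0,0,-0.06]]
    - [40,[-0.006,-0.62,0.48],[0,0,-0.13]]
    - [40,[-0.006,-0.74,0.48],[0,0,-0.13]]
    - [40,[-0.006,-0.86,0.48],[0,0,-0.13]]
    - [40,[-0.006,-0.98,0.48],[0,0,-0.13]]

```text
time: 7.13
tool_pos: [0.5066, -0.111, 0.1523]
tool_rot: [0.0, 0.788, 0.615, 0.001]
contact_force: [0.3, -0.2, -0.0]
gripper_width: 0.472
grasp_force: 0.0
```

Run:
```python
from loc import *
for n in("top","scene"):
    f=vision.grab_frame(n);P,g,reg=measure(f)
    m=big(reg(.4,.62,.15,.30,.036,.048));print(n,rect(P,m))
    m=reg(.35,.7,.27,.34,.024,.034);print(n,"strip",rect(P,big(m)))
    if n=="top": cv2.imwrite("pics/t2.png",cv2.resize(f["color"][140:260,130:290,::-1],None,fx=5,fy=5,interpolation=cv2.INTER_CUBIC))
```

```text
top (array([512.5, 246. ]), array([149.1, 104.6]), -2.25)
top strip (array([527.2, 307.7]), array([258. ,  21.3]), -2.17)
scene (array([491.4, 246.7]), array([112.2, 107.5]), -0.94)
scene strip (array([525.9, 298.2]), array([259.8,  44.5]), -2.84)
```

View pics/t2.png

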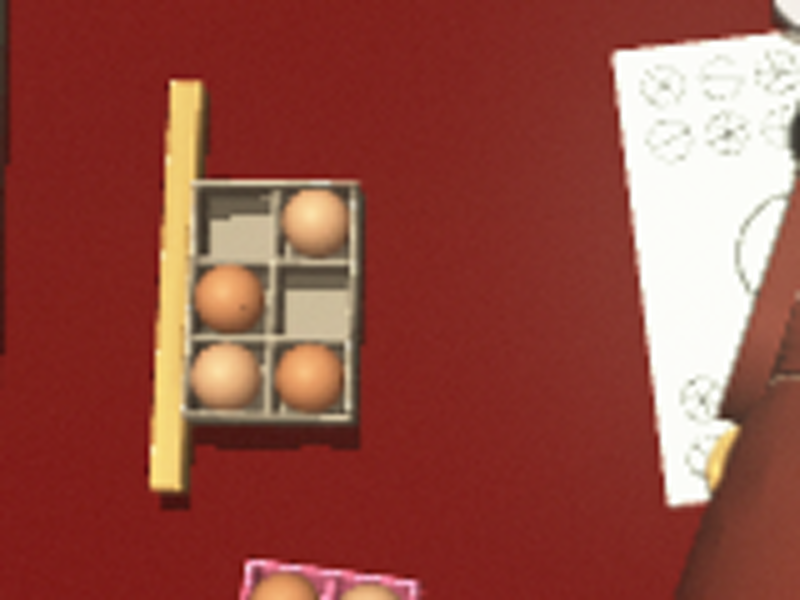

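The tray now lies along the strip, with the joint running at column about 188, rows 180–415. Its angle is -2.25° against -2.17° for the strip, so it is flush. Next is the cup.

>>> arm_command:
  rows:
    - [40,[-0.1,-0.737,0],[0,0,0]]
    - [40,[-0.1,-0.737,0],[0,0,0]]
    - [40,[-0.1,-0.737,0],[0,0,0]]
    - [40,[-0.1,-0.737,0],[0,0,0]]
    - [40,[-0.1,-0.737,0],[0,0,0]]
    - [40,[-0.1,-0.737,0],[0,0,0]]
    - [40,[-0.1,-0.737,0],[0,0,0]]
    - [40,[-0.1,-0.737,0],[0,0,0]]

```text
time: 7.9
tool_pos: [0.4769, -0.3297, 0.1516]
tool_rot: [-0.001, 0.788, 0.615, 0.001]
contact_force: [-0.0, -0.0, 0.3]
gripper_width: 0.47
grasp_force: 0.0
```

Run:
```python
from loc import *
f=vision.grab_frame("top");P,g,reg=measure(f)
ring(f,"top")
for z0,z1 in((.019,.033),(.045,.075)):
    m=big(reg(.44,.56,-.3,-.2,z0,z1));print(cv2.minEnclosingCircle(P[m][:,:2].astype(np.float32)*1000))
f=vision.grab_frame("scene");ring(f,"scene",(.537,-.09));P,g,reg=measure(f)
m=big(reg(.44,.56,-.3,-.2,.019,.033));print(cv2.minEnclosingCircle(P[m][:,:2].astype(np.float32)*1000))
cv2.imwrite("pics/s3.png",cv2.resize(f["color"][110:230,160:320,::-1],None,fx=5,fy=5,interpolation=cv2.INTER_CUBIC))
```

```text
top ring [539.2 -89.3] r 41.1 42
((495.1240234375, -258.8415222167969), 30.32857322692871)
((494.1260986328125, -259.4628601074219), 21.441862106323242)
scene ring [536.2 -90.1] r 41.0 5
((496.7776184082031, -254.86907958984375), 29.410327911376953)
```

View pics/s3.png

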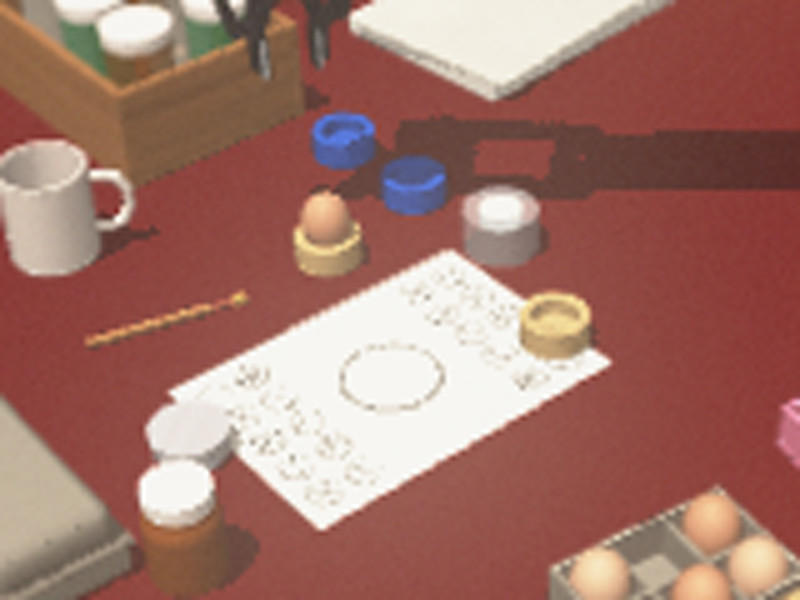

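The fingers are above and behind the cup (327,235 in this crop). The ring at (392,377) is free.

>>> arm_command:
  rows:
    - [40,[0,0,-0.12],[0,0,0]]
    - [40,[0,0,-0.24],[0,0,0]]
    - [40,[0,0,-0.36],[0,0,0]]
    - [40,[0,0,-0.43],[0,0,0]]
    - [40,[0,0,-0.47],[0,0,0]]
    - [40,[0,0,-0.48],[0,0,0]]
    - [40,[0,0,-0.48],[0,0,0]]

```text
time: 8.58
tool_pos: [0.4772, -0.3291, 0.0077]
tool_rot: [-0.0, 0.788, 0.616, 0.0]
contact_force: [0.9, -0.1, -0.0]
gripper_width: 0.47
grasp_force: 0.0
```

Run:
```python
from loc import *
f=vision.grab_frame("scene")
cv2.imwrite("pics/s4.png",cv2.resize(f["color"][110:180,190:290,::-1],None,fx=7,fy=7,interpolation=cv2.INTER_CUBIC))
```

```text
(no output)
```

View pics/s4.png

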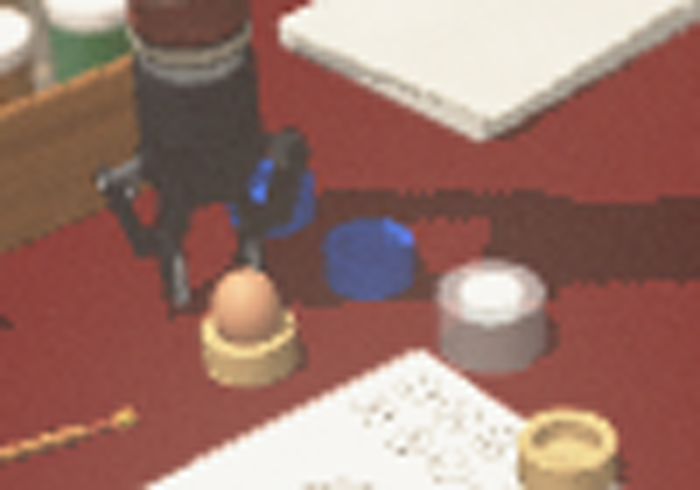

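The fingers stand behind the cup (250,340) and are clear of it and of the blue cups.

>>> arm_command:
  rows:
    - [40,[0.005,0.02,0],[0,0,0]]
    - [40,[0.01,0.04,0],[0,0,0]]
    - [40,[0.016,0.06,0],[0,0,0]]
    - [40,[0.021,0.08,0],[0,0,0]]
    - [40,[0.023,0.09,0],[0,0,0]]
    - [40,[0.026,0.1,0],[0,0,0]]
    - [40,[0.028,0.107,0],[0,0,0]]
    - [40,[0.03,0.114,0],[0,0,0]]
    - [40,[0.031,0.121,0],[0,0,0]]
    - [40,[0.033,0.128,0],[0,0,0]]
    - [40,[0.035,0.135,0],[0,0,0]]
    - [40,[0.037,0.142,0],[0,0,0]]

```text
time: 9.63
tool_pos: [0.4879, -0.2877, 0.0078]
tool_rot: [0.0, 0.788, 0.615, -0.0]
contact_force: [-1.2, -1.2, -1.4]
gripper_width: 0.47
grasp_force: 0.6
```

>>> arm_command:
  rows:
    - [40,[0.002,0.008,0],[0,0,0]]
    - [40,[0.004,0.017,0],[0,0,0]]
    - [40,[0.007,0.027,0],[0,0,0]]
    - [40,[0.01,0.037,0],[0,0,0]]
    - [40,[0.012,0.047,0],[0,0,0]]
    - [40,[0.015,0.057,0],[0,0,0]]
    - [40,[0.017,0.067,0],[0,0,0]]
    - [40,[0.02,0.077,0],[0,0,0]]
    - [40,[0.023,0.087,0],[0,0,0]]
    - [40,[0.025,0.097,0],[0,0,0]]
    - [40,[0.028,0.107,0],[0,0,0]]
    - [40,[0.03,0.115,0],[0,0,0]]

```text
time: 10.63
tool_pos: [0.4971, -0.2527, 0.0078]
tool_rot: [0.0, 0.788, 0.616, 0.0]
contact_force: [0.1, -0.8, -0.2]
gripper_width: 0.465
grasp_force: 0.5
```

```bash
cat > c.py <<'E'
from loc import *
s=monitor.state();y=s["tool_pos"][1];print(s["tool_pos"])
for n in("top","scene"):
    f=vision.grab_frame(n);P,g,reg=measure(f)
    # wood rim by colour, height band
    hsv=(g[...,0]>12)&(g[...,0]<32)&(g[...,1]>60)&(g[...,2]>90)
    m=reg(.43,.6,y-.0,y+.1,.019,.033)&hsv
    if m.any():
        m=big(m);c,r=cv2.minEnclosingCircle(P[m][:,:2].astype(np.float32)*1000);print(n,"cup",np.round(c,1),round(r,1),m.sum())
    m=reg(.43,.6,y,y+.1,.04,.08)&(g[...,0]<25)&(g[...,1]>60)&(g[...,2]>90)
    if m.any():
        m=big(m);q=P[m];c,r=cv2.minEnclosingCircle(q[:,:2].astype(np.float32)*1000);print(n,"egg",np.round(c,1),round(r,1),q[:,2].max())
E
python3 c.py
```

```text
[ 0.49711252 -0.25273909  0.00782165]
top cup [ 511.9 -211.4] 27.4 54
top egg [ 512.6 -208.6] 14.8 0.06340118568191604
scene cup [ 508.1 -218.5] 31.0 59
scene egg [ 500.  -226.3] 32.7 0.06760450412799805
```

>>> arm_command:
  rows:
    - [40,[0.002,0.008,0],[0,0,0]]
    - [40,[0.005,0.018,0],[0,0,0]]
    - [40,[0.008,0.03,0],[0,0,0]]
    - [40,[0.011,0.042,0],[0,0,0]]
    - [40,[0.014,0.054,0],[0,0,0]]
    - [40,[0.017,0.066,0],[0,0,0]]
    - [40,[0.02,0.078,0],[0,0,0]]
    - [40,[0.023,0.09,0],[0,0,0]]
    - [40,[0.026,0.102,0],[0,0,0]]
    - [40,[0.03,0.114,0],[0,0,0]]
    - [40,[0.033,0.126,0],[0,0,0]]
    - [40,[0.036,0.138,0],[0,0,0]]

```text
time: 11.73
tool_pos: [0.5079, -0.2113, 0.0078]
tool_rot: [0.0, 0.788, 0.616, 0.0]
contact_force: [-0.0, -0.3, 0.0]
gripper_width: 0.469
grasp_force: 0.5
```

>>> arm_command:
  rows:
    - [40,[0.003,0.012,0],[0,0,0]]
    - [40,[0.006,0.024,0],[0,0,0]]
    - [40,[0.009,0.036,0],[0,0,0]]
    - [40,[0.013,0.048,0],[0,0,0]]
    - [40,[0.016,0.06,0],[0,0,0]]
    - [40,[0.019,0.072,0],[0,0,0]]
    - [40,[0.022,0.084,0],[0,0,0]]
    - [40,[0.025,0.096,0],[0,0,0]]
    - [40,[0.028,0.108,0],[0,0,0]]
    - [40,[0.031,0.118,0],[0,0,0]]
    - [40,[0.033,0.126,0],[0,0,0]]
    - [40,[0.035,0.132,0],[0,0,0]]

```text
time: 12.73
tool_pos: [0.5184, -0.1718, 0.0078]
tool_rot: [-0.0, 0.788, 0.616, -0.0]
contact_force: [-0.2, -1.4, 0.1]
gripper_width: 0.469
grasp_force: 0.6
```

```bash
python3 c.py
python3 - <<'E'
from loc import *
f=vision.grab_frame("scene")
a=f["color"][140:220,190:290,::-1];f=vision.grab_frame("top");b=f["color"][150:230,240:340,::-1]
cv2.imwrite("pics/s5.png",cv2.resize(np.hstack([a,b]),None,fx=4,fy=4,interpolation=cv2.INTER_CUBIC))
E
```

```text
[ 0.51837938 -0.17179022  0.00782133]
top cup [ 533.6 -123. ] 22.2 39
top egg [ 532.5 -121.9] 8.1 0.05330632220064262
scene cup [ 529.3 -137.9] 30.6 57
scene egg [ 519.7 -141.8] 29.8 0.06646222136617894
```

View pics/s5.png

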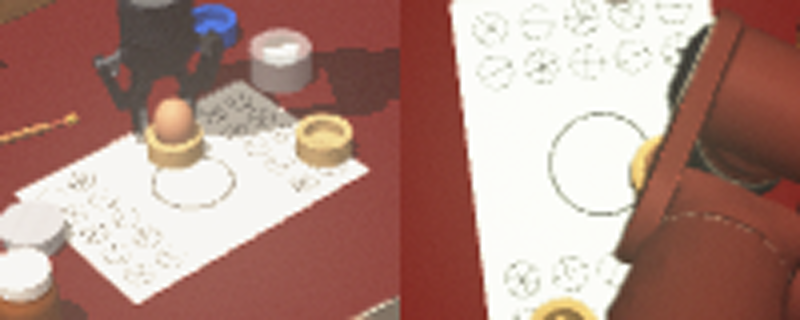

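The cup and egg stand upright at (175,135) in the left half, just outside the ring at (195,180). The push is on line.

>>> arm_command:
  rows:
    - [40,[0.003,0.01,0],[0,0,0]]
    - [40,[0.006,0.024,0],[0,0,0]]
    - [40,[0.01,0.038,0],[0,0,0]]
    - [40,[0.014,0.053,0],[0,0,0]]
    - [40,[0.018,0.068,0],[0,0,0]]
    - [40,[0.021,0.083,0],[0,0,0]]
    - [40,[0.025,0.098,0],[0,0,0]]
    - [40,[0.029,0.113,0],[0,0,0]]
    - [40,[0.033,0.128,0],[0,0,0]]
    - [40,[0.036,0.141,0],[0,0,0]]
    - [40,[0.039,0.15,0],[0,0,0]]
    - [40,[0.04,0.156,0],[0,0,0]]

```text
time: 13.93
tool_pos: [0.5305, -0.1248, 0.0078]
tool_rot: [0.0, 0.788, 0.616, 0.0]
contact_force: [0.1, -0.9, -0.6]
gripper_width: 0.465
grasp_force: 0.4
```

```bash
python3 c.py
```

```text
[ 0.53046693 -0.12484992  0.00781281]
top cup [547.6 -71.5] 19.0 22
top egg [533.8 -95.1] 4.1 0.07374423876441348
scene cup [543.4 -89.8] 32.2 66
scene egg [532.3 -92. ] 28.5 0.06748473896824204
```

>>> arm_command:
  rows:
    - [40,[-0.003,-0.012,0],[0,0,0]]
    - [40,[-0.01,-0.04,0],[0,0,0]]
    - [40,[-0.023,-0.09,0],[0,0,0]]
    - [40,[-0.046,-0.18,0],[0,0,0]]
    - [40,[-0.06,-0.243,0],[0,0,0]]
    - [40,[-0.06,-0.243,0.12],[0,0,0]]
    - [40,[-0.06,-0.243,0.24],[0,0,0]]
    - [40,[-0.06,-0.243,0.36],[0,0,0]]
    - [40,[-0.08,-0.36,0.48],[0,0,0]]
    - [40,[-0.12,-0.48,0.48],[0,0,0]]
    - [40,[-0.15,-0.6,0.48],[0,0,0]]
    - [40,[-0.18,-0.7,0.48],[0,0,0]]

```text
time: 15.03
tool_pos: [0.4758, -0.3389, 0.154]
tool_rot: [0.002, 0.788, 0.615, 0.0]
contact_force: [0.9, 0.5, 0.2]
gripper_width: 0.472
grasp_force: 0.0
```

Run:
```python
from loc import *
f=vision.grab_frame("top");report(f,"top",tray=(.4,.62,.15,.30),cup=(.47,.61,-.15,-.03))
b=f["color"][125:255,150:380,::-1]
g=vision.grab_frame("scene");report(g,"scene",tray=(.4,.62,.15,.30),cup=(.47,.61,-.15,-.03))
a=g["color"][120:260,150:330,::-1]
cv2.imwrite("pics/f.png",np.vstack([cv2.resize(b,(575,325),interpolation=cv2.INTER_CUBIC),cv2.copyMakeBorder(cv2.resize(a,(350,272)),0,0,0,225,0)]))
```

```text
top tray (array([512.8, 246.9]), array([149. , 108.6]), -1.42)
top strip (array([527.5, 307.2]), array([258.4,  21.3]), -2.14)
top cup [540.8 -92.1] 30.1
top egg [538.7 -92.4] 21.6 0.0722
scene tray (array([511.6, 245.6]), array([153.5, 107.7]), -1.76)
scene strip (array([524.4, 296.5]), array([259.1,  47.2]), -2.2)
scene cup [541.9 -88.6] 30.6
scene egg [539.1 -88.7] 21.7 0.0663
```

View pics/f.png

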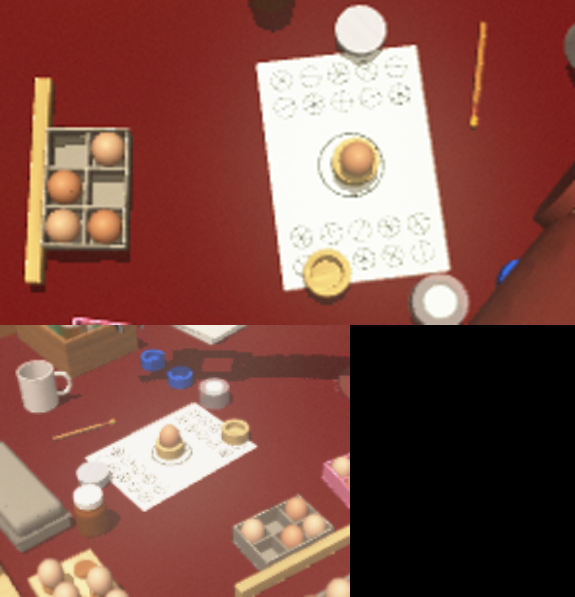

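The cup with its egg stands at (355,160), inside the ring and about 3 mm off its centre, where 10 mm is allowed. The tray is still against the strip at (88,188), and the other things are where they were.

```bash
python3 -c "
from plant import manip; print(manip.job_done())"
```

```text
the job is handed in; nothing more can be done
None
```

I handed the job in after about 15 s of robot time: the tray lies flush against the strip, the cup with its egg stands about 3 mm from the ring's centre, and nothing else looked moved in the final pictures.

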